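Close up the bench smoker

TASK

The bench smoker is loaded: close it up ready to light. Push the door shut without slamming it and, once it is shut, push the red-knobbed latch bar over and down until it lies level across the door's edge; also push the wood drawer below the door fully home, before or after as suits you. Push with the fingers, do not take hold of any of the knobs, and leave everything else on the bench and on the smoker where it is.

Things in the scene. Friction and masses are not known exactly. Their poses are not given: they have to be found in the camera images.
- smoker: Stainless smoking cabinet, fixed, 400 wide x 320 deep x 377 mm high. Origin: centre of underside, at bench height. Own x points from front to back, y along its width to the door's hinge side, z up; front face at x = -160. Door 118 to 345 mm up, drawer below it; a 45 mm fixed stile with the latch stands beside the door's free edge (y = -155). Flue and a loose pan on the roof.
- door (a joint): Angle of the door (rad): 0 shut, growing as it swings outward (to 1.9). Stiff hinge (about 0.35 N m, 1 to 3 N near the free edge), stays where left. Panel 330 wide, 227 high, 22 mm thick, dark window; its dial thermometer (68 mm across, 17 mm proud of the outer face) is centred 155 mm from the hinge, 262 mm up.
- door_hinge (a point): Point on the door's upright hinge axis, 265 mm above the bench; fixed in the smoker at x = -173, y = +178. The hinge axis lies in the mid-plane of the panel, whose outer face is 11 mm in front of it. Axes turn with the door like those of door_push.
- door_push (a point): Point on the outer steel face of the door, on the plain 75 mm wide upright beside the window, 293 mm from the hinge axis and 40 mm from the free edge, 265 mm above the bench. Own x points into the door (inward), y along the door to the hinge, z up.
- door_knob (a point): Centre of the door's black pull knob, 26 mm across and 18 long, standing 32 mm out of the outer face, 298 mm from the hinge axis, 150 mm above the bench.
- latch (a joint): Angle of the turn latch (rad): 0 bar upright (free), growing as the bar is swung over towards the door and down, pi/2 = 1.571 bar level across the door's edge, at its stop. Friction (about 0.14 N m, 2 N at the knob) holds it where it is left. Its pivot is fixed in the smoker at y = -178, 215 mm above the bench; the bar is 18 wide, 6 thick, its face 9 mm in front of the shut door's outer face.
- latch_knob (a point): Centre of the red knob at the end of the latch bar: a cylinder 22 mm across and 24 long, its axis along the smoker's x, 75 mm from the pivot axis. Centre at smoker x = -212, that is 28 mm in front of the shut door's outer face (the knob reaches 40 mm).
- drawer (a joint): How far the wood drawer is pulled out (m): 0 fully home, growing outward along the smoker's -x. Runs with about 2.5 N of friction.
- drawer_face (a point): Centre of the drawer's front plate (outer face), 73 mm above the bench; the plate is 372 wide, 68 high, 18 thick, upright. Own axes as the smoker's: x points inward. When home this face lies at smoker x = -178.
- drawer_knob (a point): Centre of the drawer's black knob, 26 mm across and 18 long, in the middle of the front plate, standing 32 mm out of it.
- drip_pan: Shallow aluminium pan 160 x 140 x 30 mm on the smoker's roof, loose. Origin under its centre.
- tongs: Steel kitchen tongs with black tips lying on the bench, 240 x 48 x 14 mm, loose. Origin under the middle, x along them.
- wood_tub: White tub of smoking-wood chunks, 160 x 120 mm, 72 high, loose. Origin under its centre.
- glove_box: White and blue box of gloves, 120 x 240 mm, 85 high, loose. Origin under its centre, long side along y.
- rub_jar: Amber spice jar with red lid, 68 mm across, 100 high, loose. Origin under its centre.
- oil_bottle: Green glass bottle with yellow cap, 62 mm across, 190 high, loose. Origin under its centre.
- wood_chunk: Single block of smoking wood, 60 x 42 x 34 mm, loose on the bench. Origin under its centre.

How it is judged:
By the outcome, as a careful person would: the job done as asked, in the order asked, and still so for the second after the job is handed in, with the robot touching nothing.
It also fails if it takes over 54 s, if anything falls off the work surface, if the arm or the gripper's body presses on something with over 40 N, if the wrist force passes 120 N, or if a joint passes its speed limit or range.

ROBOT

A 6-joint arm with a two-finger parallel gripper is mounted at the origin on the work surface. World frame = base frame: x ahead of the robot, y to its left, z up, the work surface at z = 0. Lengths are in m, angles in rad, forces in N, time in s.
With the tool pointing down it reaches from about 0.275 to 0.875 m from the base axis. Payload 12.5 kg.
Tool frame: the origin (TCP) lies on the centre line of the jaws, within the pads' length; the fingertips stand r.finger_overhang ahead of it and the grasp point (between the pads) lies 3 mm ahead of it (r.finger_overhang is the distance from the TCP to the fingertips, in m); z points along the fingers, y is the direction in which the jaws open and shut (so a half turn about z gives the same grasp; the last joint's range is limited). The gripper opens to 85 mm and grips with 20 to 120 N. Pads are 22 mm wide; open, the fingers measure 114 mm over their backs; the gripper's body (76 mm by 85 mm) begins 54 mm behind the grasp point. The pads swing forward as they close: fully open they stand 13 mm farther back than shut.
Start: joints at [-1.196, 0.351, 1.652, -0, 1.139, -0.085], TCP at [0.244, -0.493, 0.253] pointing down, gripper open.
Joint ranges: [-2.75, 2.75], [-0.79, 2.1], [0.01, 2.65], [-1.57, 4.71], [0.07, 3.14], [-2.87, 2.87]. Speed limits (rad/s): [2.22, 2.22, 2.79, 3.14, 3.14, 3.14].

INTERFACE

Orientations are given as a unit quaternion [x, y, z, w].
In Python, from cell import r, optics gives the robot as it stands. The module is installed in compiled form; this text tells all that it offers. Calls block until the motion is done:
- r.move_to(position, orientation): joint-space move of the TCP to a pose.
- r.move_linear(position, rot=None, vel=0.15): straight line of the TCP; rot=None keeps the orientation; vel is the mean speed in m/s.
- r.set_joints(angles): joint-space move.
- r.set_gripper(opening, squeeze=None): opening from 0.0 (shut) to 1.0 (fully open); squeeze is the grip in N (None keeps the last); returns when the fingers have stopped.
- r.sleep(seconds).
- r.inverse_kinematics(position, orientation): joint angles nearest the present ones, or None.
- optics.get_image(name): name is "side" or "top"; returns a dict with "pixels" (384x512x3 uint8, red, green, blue), "depth" (384x512 float32, m along the optical axis (not along the pixel's ray), 0 where there is no reading), "fx", "fy", "cx", "cy" (pixels), "camera_from_world" (4x4, takes a point from world to camera coordinates). Camera axes: x right, y down, z forward; pixel columns grow to the right and rows downward; lengths in m; the calibration is good to about 2 mm. A picture is of the moment at which its call begins.
A pose or a line that the arm cannot do raises r.PlanningError and nothing moves.
- r.hand_in(): hands the job in, once; it reports no verdict.
Readings, each from a call of its own:
- r.current_t(): time.
- r.current_q(): joint angles.
- r.current_qvel(): joint speeds.
- r.current_effort(): joint torques, N m.
- r.current_tool_pos(): TCP position.
- r.current_ee_rot(): TCP orientation.
- r.current_contact_force(): force on the tool from outside, world axes, zero at the start.
- r.current_torque(): the same for the moment, N m.
- r.current_opening(): opening from 0.0 (shut) to 1.0 (fully open).
Only numpy, scipy, OpenCV 4.12 (cv2) and the standard library are available. Lean on these libraries where they do the work, as an engineer would, in place of code of your own. Each camera call takes 0.05 s, during which the arm holds its last target. There are 200 camera calls.

## Working session

There is one attempt and no reset: what is moved stays moved. The work goes in short steps, each a Python script; the robot and the scene stay as the last script left them, time stands still between calls to the robot, and variables do not carry over. Pictures are saved under pics/ and viewed, about 8 in all and at most 12, crops included, and the job is handed in when it is done.

```bash
mkdir -p pics
cat > h.py <<'E'
import numpy as np, cv2
from cell import r, optics
def snap(n,tag):
    d=optics.get_image(n); cv2.imwrite(f'pics/{tag}.png',d['pixels'][:,:,::-1]); np.savez(f'pics/{tag}.npz',**d); return d
def cloud(d):
    z=d['depth']; v,u=np.indices(z.shape)
    p=np.stack([(u-d['cx'])/d['fx']*z,(v-d['cy'])/d['fy']*z,z],-1)
    T=np.linalg.inv(d['camera_from_world']); w=p@T[:3,:3].T+T[:3,3]; w[z<=0]=np.nan; return w
E
python3 - <<'E'
from h import *
for n in('side','top'):
    d=snap(n,n+'1'); T=np.linalg.inv(d['camera_from_world']); print(n,T.round(3).tolist(),d['fx'])
print(r.finger_overhang,r.current_t(),r.current_ee_rot())
a=[cv2.imread(f'pics/{n}1.png') for n in('side','top')]
E
```

```text
side [[-0.119, 0.95, -0.29, 0.909], [0.993, 0.117, -0.027, 0.099], [0.008, -0.291, -0.957, 1.374], [0.0, 0.0, 0.0, 1.0]] 350.1342184076218
top [[0.032, -0.976, 0.217, 0.356], [-0.999, -0.032, 0.006, 0.083], [0.001, -0.217, -0.976, 1.134], [0.0, 0.0, 0.0, 1.0]] 348.8759106385156
0.022 0.1 [ 9.73693474e-01  2.27861191e-01 -7.83355351e-05 -5.39428073e-04]
```

View pics/side1.png

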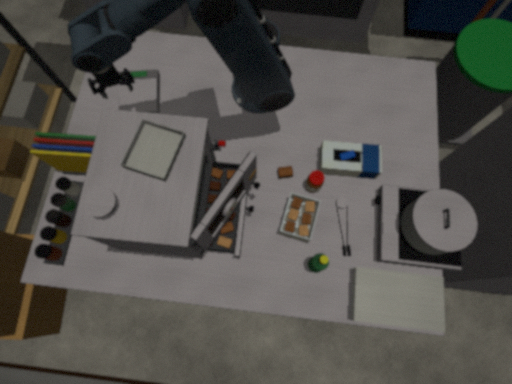

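View pics/top1.png

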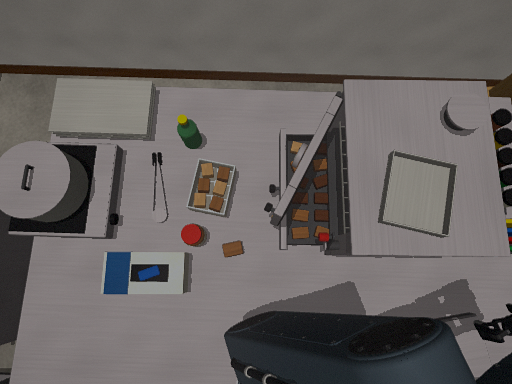

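The top view shows the smoker on the right with its front facing world +y and the hinge at far x (px 338,95). The door is roughly 30° open (free edge near 278,218), the drawer is well out (face near col 283), and the red latch knob is at (324,237), upright. Next I'll measure these with depth.

```bash
cat > meas.py <<'E'
from h import *
def roof(c):
    m=(abs(c[...,2]-.377)<.008)&(c[...,1]<-.1)
    m=cv2.morphologyEx(m.astype(np.uint8),cv2.MORPH_OPEN,np.ones((5,5)))
    k=max(cv2.findContours(m,0,2)[0],key=cv2.contourArea)
    p=c[k[:,0,1],k[:,0,0]][:,:2]; p=p[~np.isnan(p).any(1)]
    return cv2.minAreaRect((p*1000).astype(np.float32))
def red(d,c,lo,hi):
    hsv=cv2.cvtColor(d['pixels'],cv2.COLOR_RGB2HSV)
    m=((hsv[...,0]<6)|(hsv[...,0]>174))&(hsv[...,1]>180)&(hsv[...,2]>70)&(c[...,2]>lo)&(c[...,2]<hi)
    return c[m]
E
python3 - <<'E'
from meas import *
for n in('top','side'):
    d=np.load(f'pics/{n}1.npz'); c=cloud(d)
    rt=roof(c); print(n,'roof',rt,cv2.boxPoints(rt).round(0).tolist())
    p=red(d,c,.2,.34); print('knob',len(p),np.nanmedian(p,0),np.nanmin(p,0),np.nanmax(p,0))
    # door top edge
    m=(abs(c[...,2]-.345)<.006)&(c[...,1]>-.25)&(c[...,0]>.2)
    q=c[m]; print('doortop',len(q)); 
    if len(q)>20: rd=cv2.minAreaRect((q[:,:2]*1000).astype(np.float32)); print(rd,cv2.boxPoints(rd).round(0).tolist())
    m=(abs(c[...,2]-.107)<.006)&(c[...,1]>-.25)&(c[...,0]>.2)
    q=c[m]
    print('drawer top',len(q)); 
    if len(q): print(np.percentile(q,[1,50,99],axis=0).round(3).tolist())
    for (u,v) in ([(283,140),(283,200),(283,240),(272,189),(268,208),(185,245),(232,248),(193,234),(212,185)] if n=='top' else [(285,171),(315,180)]): print(u,v,c[v,u].round(3))
E
```

```text
top roof ((584.7693481445312, -285.48193359375), (411.06170654296875, 341.00213623046875), 1.195818305015564) [[376.0, -119.0], [383.0, -460.0], [794.0, -452.0], [787.0, -111.0]]
knob 89 [ 0.41903825 -0.07686125  0.29709327] [ 0.40951105 -0.5903709   0.20026302] [ 0.43981554 -0.0647528   0.30153178]
doortop 1498
((479.9421691894531, -15.424118041992188), (110.27442169189453, 615.4957275390625), 73.52120971679688) [[169.0, 19.0], [759.0, -156.0], [791.0, -50.0], [200.0, 125.0]]
drawer top 1043
[[0.398, -0.172, 0.101], [0.558, 0.013, 0.107], [0.758, 0.687, 0.113]]
283 140 [0.725 0.011 0.106]
283 200 [0.494 0.026 0.347]
283 240 [0.418 0.007 0.11 ]
272 189 [0.574 0.041 0.083]
268 208 [0.502 0.054 0.162]
185 245 [ 0.399  0.312 -0.002]
232 248 [0.393 0.159 0.035]
193 234 [0.427 0.27  0.102]
212 185 [0.597 0.236 0.007]
side roof ((582.1300048828125, -288.08782958984375), (413.3677062988281, 341.90936279296875), 1.2082570791244507) [[372.0, -122.0], [379.0, -463.0], [792.0, -455.0], [785.0, -113.0]]
knob 89 [ 0.43996346 -0.6683338   0.20410345] [ 0.41399412 -0.76852289  0.20011946] [ 0.447882   -0.06854168  0.30136247]
doortop 935
((478.6053161621094, -19.694961547851562), (115.01609802246094, 611.607177734375), 74.18090057373047) [[169.0, 8.0], [757.0, -158.0], [789.0, -48.0], [200.0, 119.0]]
drawer top 547
[[0.402, -0.193, 0.101], [0.616, 0.011, 0.107], [0.78, 0.704, 0.113]]
285 171 [0.393 0.156 0.035]
315 180 [0.441 0.271 0.101]
```

Run:
```python
from meas import *
from scipy.spatial.transform import Rotation as R
cr=[]
for n,(u,v) in (('top',(300,180)),('side',(225,180))):
    d=np.load(f'pics/{n}1.npz'); c=cloud(d)
    box=(c[...,0]>.40)&(c[...,0]<.80)&(c[...,1]>-.16)&(c[...,1]<.08)
    q=c[box&(abs(c[...,2]-.345)<.005)]
    rd=cv2.minAreaRect((q[:,:2]*1000).astype(np.float32)); print(n,'door',len(q),rd,cv2.boxPoints(rd).round(0).tolist())
    hsv=cv2.cvtColor(d['pixels'],cv2.COLOR_RGB2HSV)
    m=((hsv[...,0]<6)|(hsv[...,0]>174))&(hsv[...,1]>150)&(hsv[...,2]>60)&(c[...,0]>.38)&(c[...,0]<.5)&(c[...,1]<-.05)&(c[...,1]>-.11)&(c[...,2]>.22)
    p=c[m]; print('knob',len(p),np.percentile(p,[0,10,50,90,100],axis=0).round(3).tolist())
    q=c[(abs(c[...,2]-.107)<.005)&(c[...,0]>.38)&(c[...,0]<.8)&(c[...,1]>-.02)&(c[...,1]<.05)]
    print('drawer',len(q),np.percentile(q,[0,5,50,95,100],axis=0).round(3).tolist())
    im=cv2.imread(f'pics/{n}1.png')[v-75:v+75,u-75:u+75]
    cr.append(cv2.resize(im,(400,400),interpolation=cv2.INTER_CUBIC))
cv2.imwrite('pics/crop1.png',np.clip(np.hstack(cr)*1.4,0,255).astype(np.uint8))
def quat(yaw,tilt,roll): # tool z: heading yaw from -y toward +x, tilt down
    z=np.array([np.sin(yaw)*np.cos(tilt),-np.cos(yaw)*np.cos(tilt),-np.sin(tilt)])
    x=np.cross(z,[0,0,1.]); x/=np.linalg.norm(x); y=np.cross(z,x)
    return (R.from_matrix(np.c_[x,y,z])*R.from_euler('z',roll)).as_quat()
for name,p in dict(door0=(.47,.06,.265),door1=(.465,-.08,.265),lat0=(.38,-.06,.3),lat1=(.48,-.06,.24),dr0=(.66,.05,.08),dr1=(.66,-.09,.08)).items():
  for t in (0,20,40):
    for yaw in (-20,0,20,40):
      o=[]
      for roll in range(-180,180,45):
        s=r.inverse_kinematics(p,quat(*np.radians([yaw,t,roll])))
        if s is not None:o.append((roll,np.round(s,1).tolist()))
      print(name,t,yaw,[a[0] for a in o],o[0][1] if o else '')
```

```text
top door 1420 ((615.071533203125, -39.54309844970703), (25.508756637573242, 345.8748474121094), 63.82856369018555) [[454.0, 25.0], [765.0, -127.0], [776.0, -104.0], [465.0, 48.0]]
knob 83 [[0.41, -0.096, 0.224], [0.41, -0.085, 0.294], [0.417, -0.075, 0.297], [0.426, -0.066, 0.299], [0.427, -0.064, 0.302]]
drawer 586 [[0.395, -0.003, 0.102], [0.408, -0.002, 0.104], [0.607, 0.01, 0.107], [0.748, 0.019, 0.11], [0.765, 0.021, 0.112]]
side door 832 ((612.3291625976562, -41.295684814453125), (25.839086532592773, 344.1845703125), 63.85561752319336) [[452.0, 23.0], [761.0, -129.0], [773.0, -106.0], [464.0, 46.0]]
knob 31 [[0.412, -0.089, 0.29], [0.415, -0.086, 0.294], [0.421, -0.079, 0.298], [0.426, -0.071, 0.3], [0.426, -0.068, 0.301]]
drawer 285 [[0.524, -0.004, 0.102], [0.551, -0.001, 0.103], [0.656, 0.008, 0.107], [0.751, 0.016, 0.111], [0.762, 0.019, 0.112]]
door0 0 -20 [-180, -90, -45, 0, 45, 90, 135] [0.4, 0.8, 1.6, -1.0, 2.1, 2.5]
door0 0 0 [-180, -90, -45, 0, 45, 90, 135] [0.5, 0.7, 1.8, -1.2, 1.9, 2.5]
door0 0 20 [-180, -90, -45, 0, 45, 90, 135] [0.5, 0.6, 2.0, -1.4, 1.7, 2.6]
door
[... 4588 characters left out ...]
1, 1.6, 4.5, 1.5, 2.7]
dr1 0 40 [-135, -90, -45, 0, 45, 90, 135] [0.1, 1.0, 1.8, 4.1, 1.4, -2.6]
dr1 20 -20 [-180, -90, -45, 0, 45, 90, 135] [0.1, 1.1, 1.2, -1.0, 1.7, 2.4]
dr1 20 0 [-180, -90, -45, 0, 45, 90, 135] [0.1, 1.0, 1.4, -1.2, 1.4, 2.4]
dr1 20 20 [-180, -90, -45, 0, 45, 90, 135] [0.1, 0.9, 1.6, -1.6, 1.2, 2.5]
dr1 20 40 [-180, -135, -90, -45, 0, 45, 90, 135] [0.1, 0.9, 1.8, 4.3, 1.0, 2.7]
dr1 40 -20 [-180, -90, -45, 0, 45, 90, 135] [0.1, 1.0, 1.2, -0.8, 1.4, 2.3]
dr1 40 0 [-180, -90, -45, 0, 45, 90, 135] [0.1, 0.9, 1.4, -1.0, 1.2, 2.2]
dr1 40 20 [-180, -90, -45, 0, 45, 90, 135] [0.1, 0.8, 1.6, -1.2, 0.9, 2.2]
dr1 40 40 [-180, -90, -45, 0, 45, 90, 135] [0.0, 0.7, 1.8, 4.7, 0.6, 2.3]
```

View pics/crop1.png

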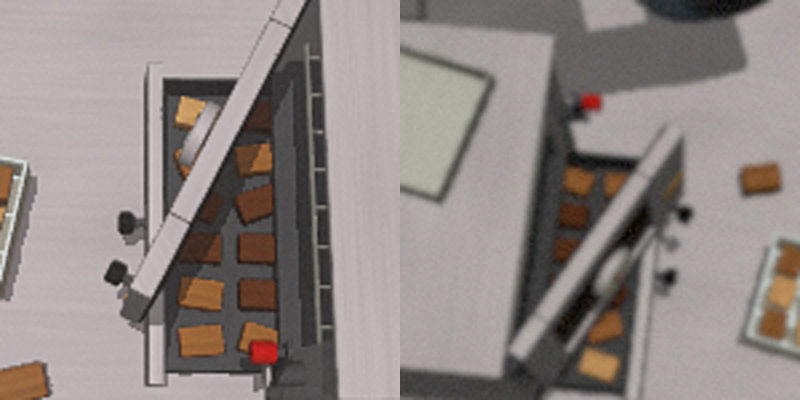

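The crops show the red knob at crop px (263,350) (top) and (590,103) (side), leaning past upright towards the door. Measured, its centre is at x≈.419 against a pivot at x≈.4015, so the latch is at about 0.24 rad. Its edge (.430) is in the path of the door's free edge (.425). I'll push the latch upright first, from above with closed fingers.

```bash
cat >> meas.py <<'E'
from scipy.spatial.transform import Rotation as R
YAW=.021; C=np.array([.584,-.286])
ex=np.array([np.sin(YAW),-np.cos(YAW)]); ey=np.array([np.cos(YAW),np.sin(YAW)])
def W(x,y,z): return np.r_[C+x*ex+y*ey,z]
def quat(yaw,tilt,roll=0):
    yaw,tilt,roll=np.radians([yaw,tilt,roll])
    z=np.array([np.sin(yaw)*np.cos(tilt),-np.cos(yaw)*np.cos(tilt),-np.sin(tilt)])
    x=np.cross(z,[0,0,1.]); x/=np.linalg.norm(x); y=np.cross(z,x)
    return (R.from_matrix(np.c_[x,y,z])*R.from_euler('z',roll)).as_quat()
def tcp(tip,q): return np.asarray(tip)-r.finger_overhang*R.from_quat(q).apply([0,0,1])
def F(): return np.round(r.current_contact_force(),1)
def knob(n,tag):
    d=snap(n,tag); c=cloud(d); hsv=cv2.cvtColor(d['pixels'],cv2.COLOR_RGB2HSV)
    m=((hsv[...,0]<6)|(hsv[...,0]>174))&(hsv[...,1]>150)&(hsv[...,2]>60)&(c[...,0]>.36)&(c[...,0]<.52)&(c[...,1]<-.05)&(c[...,1]>-.11)&(c[...,2]>.2)
    return m.sum(),np.percentile(c[m],[5,50,95],axis=0).round(3).tolist() if m.any() else None
E
python3 - <<'E'
from meas import *
r.set_gripper(0.0)
p=r.current_tool_pos(); r.move_linear([p[0],p[1],.5],vel=.3)
ok=None
for roll in(0,180):
    q=quat(0,80,roll); s=r.inverse_kinematics(tcp([.458,-.062,.46],q),q); print(roll,np.round(s,2))
    if s is not None and (ok is None or abs(s[5])<ok[1]): ok=(q,abs(s[5]))
q=ok[0]
r.move_to(tcp([.458,-.062,.46],q),q); print(r.current_t())
r.move_linear(tcp([.458,-.062,.285],q),vel=.15); f0=r.current_contact_force(); print(F())
for x in (.445,.438,.432,.428,.425,.4235):
    r.move_linear(tcp([x,-.062,.285],q),vel=.04); print(x,F())
    if abs(r.current_contact_force()[0]-f0[0])>8: break
r.move_linear(tcp([.45,-.062,.285],q),vel=.1); r.move_linear(tcp([.45,-.05,.46],q),vel=.2)
print(r.current_t(),r.current_tool_pos()); print(knob('top','top2'),knob('side','side2'))
E
```

```text
0 [-0.14  0.03  1.5  -0.17  1.58 -1.71]
180 [-0.14  0.03  1.5  -0.17  1.58  1.43]
3.6083
[0.4 0.5 0.6]
0.445 [ 0.3 -0.1 -0.3]
0.438 [-0.1 -0.2  0.5]
0.432 [0.9 0.4 0.5]
0.428 [0.6 0.8 0.4]
0.425 [2.2 0.5 0.4]
0.4235 [ 0.9 -0.2  0.8]
8.2167 [ 0.44966426 -0.04618399  0.48056861]
(np.int64(90), [[0.394, -0.087, 0.294], [0.403, -0.076, 0.299], [0.412, -0.065, 0.302]]) (np.int64(28), [[0.399, -0.085, 0.293], [0.405, -0.077, 0.3], [0.41, -0.068, 0.304]])
```

Run:
```python
from meas import *
H=W(-.173,.178,.265)[:2]; print(H)
def tip(a,back):
    p=H+.293*np.array([-np.cos(a),np.sin(a)])+.011*np.array([np.sin(a),np.cos(a)])
    return np.r_[p+back*np.array([np.sin(a),np.cos(a)]),.265]
best=None
for roll in(-90,0,90,180):
    q=quat(-10,10,roll); a=r.inverse_kinematics(tcp(tip(.457,.07),q),q); b=r.inverse_kinematics(tcp(tip(-.05,0),q),q)
    print(roll,a if a is None else np.round(a,2),b if b is None else np.round(b,2))
    if a is not None and b is not None and np.abs(a-np.array(b)).max()<1.5 and (best is None or abs(a[5])<best[1]): best=(q,abs(a[5]))
q=best[0]
p=r.current_tool_pos(); r.move_linear([p[0],.15,p[2]],vel=.25)
r.move_to(tcp(tip(.457,.07),q),q); print(r.current_t(),F())
r.move_linear(tcp(tip(.457,.012),q),vel=.1); f0=r.current_contact_force(); print('pre',F())
for a in (.44,.36,.28,.2,.14,.09,.05,.02):
    r.move_linear(tcp(tip(a,.003),q),vel=.08 if a>.1 else .04); print(a,F())
for k in range(8):
    r.move_linear(tcp(tip(-.021,.006-.002*k),q),vel=.02); print(k,F())
    if np.linalg.norm(r.current_contact_force()-f0)>8: break
r.move_linear(tcp(tip(-.021,.07),q),vel=.12); print(r.current_t())
snap('top','top3'); snap('side','side3')
a=[cv2.imread(f'pics/{n}3.png')[y:y+190,x:x+190] for n,x,y in(('top',215,80),('side',130,90))]
cv2.imwrite('pics/crop3.png',np.clip(1.4*np.hstack([cv2.resize(i,(400,400)) for i in a]),0,255).astype(np.uint8))
```

```text
[ 0.75832802 -0.10930042]
-90 [ 0.48  0.78  1.42 -1.01  1.96 -2.33] [ 0.19  0.58  1.83 -1.18  1.67 -2.24]
0 [ 0.48  0.78  1.42 -1.01  1.96 -0.76] [ 0.19  0.58  1.83 -1.18  1.67 -0.67]
90 [ 0.48  0.78  1.42 -1.01  1.96  0.81] [ 0.19  0.58  1.83 -1.18  1.67  0.9 ]
180 [ 0.48  0.78  1.42 -1.01  1.96  2.38] [ 0.19  0.58  1.83 -1.18  1.67  2.47]
11.4917 [-0.   0.1 -0.3]
pre [-0.3  0.7 -0.6]
0.44 [0.6 1.  0. ]
0.36 [ 0.3  0.  -0.3]
0.28 [-0.4  0.5 -0. ]
0.2 [-0.3 -0.1  0.4]
0.14 [ 0.1 -0.5 -0.2]
0.09 [ 0.9 -0.1 -0.4]
0.05 [0.2 0.7 0. ]
0.02 [-0.8  0.4  0. ]
0 [ 0.4  0.1 -0. ]
1 [-0.  -0.3  0.4]
2 [ 0.  -0.   0.8]
3 [-1.3 12.3  0. ]
17.65
```

View pics/crop3.png

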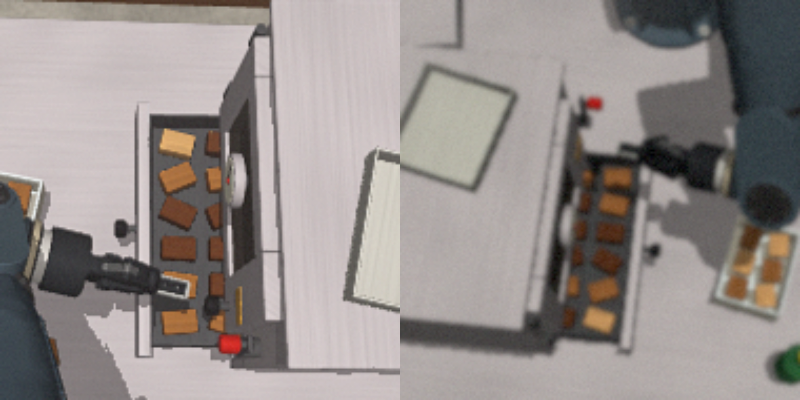

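The crop shows the door flush and parallel to the cabinet front, with the red knob upright at (230,343) beside its edge and the drawer still out. I'll check the door numerically, then push the latch over.

Run:
```python
from meas import *
c=cloud(np.load('pics/top3.npz'))
q=c[(c[...,0]>.43)&(c[...,0]<.76)&(c[...,1]>-.135)&(c[...,1]<.0)&(abs(c[...,2]-.345)<.006)]
rd=cv2.minAreaRect((q[:,:2]*1000).astype(np.float32)); print('door',rd,'front y by x',[np.percentile(q[abs(q[:,0]-x)<.02,1],95).round(4) for x in(.45,.55,.65,.74)])
P=np.array([.403,.215]); n=np.array([1,-1])/2**.5
best=None
def tip(phi,y,gap=0):
    k=P+.075*np.array([np.sin(phi),np.cos(phi)])-n*(.022+gap); return [k[0],y,k[1]]
for roll in(-135,-45,45,135):
    Q=quat(0,0,roll); ax=R.from_quat(Q).apply([1,0,0]); al=abs(ax[[0,2]]@n)
    a,b=[r.inverse_kinematics(tcp(tip(*t),Q),Q) for t in((0,.0,.02),(1.6,-.082,0))]
    print(roll,al.round(2),*[None if s is None else np.round(s,2) for s in(a,b)])
    if al>.9 and a is not None and b is not None and np.abs(np.subtract(a,b)).max()<1.5 and (best is None or abs(a[5])<best[1]): best=(Q,abs(a[5]))
Q=best[0]
p=r.current_tool_pos(); r.move_linear([p[0],p[1]+.06,p[2]+.03],vel=.2)
r.move_to(tcp(tip(0,.02,.02),Q),Q); r.move_linear(tcp(tip(0,-.082,.02),Q),vel=.12); f0=r.current_contact_force(); print(r.current_t(),f0.round(1))
for phi in list(np.arange(0,1.5,.12))+[1.5,1.54,1.57,1.6,1.63,1.66,1.7]:
    r.move_linear(tcp(tip(phi,-.082),Q),vel=.06 if phi<1.45 else .03)
    f=r.current_contact_force()-f0; print(round(phi,2),f.round(1))
    if np.linalg.norm(f)>(8 if phi>1.4 else 20): break
p=r.current_tool_pos(); r.move_linear(p+np.array([-.012,0,.012]),vel=.1); p=r.current_tool_pos(); r.move_linear(p+np.array([0,.13,.02]),vel=.2)
print(r.current_t(),knob('top','top4'),knob('side','side4'))
```

```text
door ((595.093505859375, -111.22457885742188), (329.81207275390625, 21.710020065307617), 1.2609012126922607) front y by x [np.float64(-0.1044), np.float64(-0.1021), np.float64(-0.1001), np.float64(-0.0982)]
-135 0.0 None [ 0.28  0.71  1.92 -1.32  1.71 -2.85]
-45 1.0 [ 0.52  0.47  2.02 -1.15  1.87 -1.37] [ 0.28  0.71  1.92 -1.32  1.71 -1.28]
45 0.0 [ 0.52  0.47  2.02 -1.15  1.87  0.2 ] [ 0.28  0.71  1.92 -1.32  1.71  0.29]
135 1.0 [ 0.52  0.47  2.02 -1.15  1.87  1.77] [ 0.28  0.71  1.92 -1.32  1.71  1.86]
19.9083 [-0.4  1.  -0.2]
0.0 [-1.  -0.4  4.4]
0.12 [-0.1 -1.7 -0.6]
0.24 [ 0.1 -1.4  0.1]
0.36 [ 0.1 -1.6  0.6]
0.48 [ 0.9 -0.8  1.1]
0.6 [-0.2 -0.6  0.9]
0.72 [ 0.4 -0.7  0.7]
0.84 [ 0.1 -0.8 -0.4]
0.96 [-0.2 -1.9 -0.5]
1.08 [ 0.8 -0.8 -0.3]
1.2 [ 0.6 -0.7  0.3]
1.32 [ 0.1 -0.6 -0.4]
1.44 [ 0.9 -1.7 -0.8]
1.5 [-0.3 -1.1 -0.1]
1.54 [ 1.  -1.3 -1. ]
1.57 [-2.1 -1.2  9.6]
25.925 (np.int64(73), [[0.469, -0.085, 0.219], [0.477, -0.074, 0.224], [0.487, -0.063, 0.228]]) (np.int64(41), [[0.467, -0.087, 0.216], [0.478, -0.077, 0.224], [0.485, -0.067, 0.229]])
```

Door edge angle is 1.26°, matching the cabinet's 1.2°, so it is shut. The knob is at (.478, −.076) with its top at .226, so the bar is level. Now the drawer.

Run:
```python
from meas import *
best=None
for roll in(-90,0,90,180):
    Q=quat(0,40,roll); a,b=[r.inverse_kinematics(tcp(t,Q),Q) for t in((.665,.10,.25),(.665,-.1,.072))]
    print(roll,*[None if s is None else np.round(s,2) for s in(a,b)])
    if a is not None and b is not None and (best is None or abs(a[5]-r.current_q()[5])<best[1]): best=(Q,abs(a[5]-r.current_q()[5]))
Q=best[0]
p=r.current_tool_pos(); r.move_linear([p[0],p[1]+.04,.30],vel=.25)
r.move_to(tcp((.665,.10,.25),Q),Q); r.move_linear(tcp((.665,.09,.072),Q),vel=.15); f0=r.current_contact_force(); print(r.current_t(),f0.round(1))
r.move_linear(tcp((.665,.035,.072),Q),vel=.1); print(F())
for y in list(np.arange(.015,-.08,-.02))+list(np.arange(-.088,-.12,-.003)):
    r.move_linear(tcp((.665,y,.072),Q),vel=.07 if y>-.08 else .03)
    f=r.current_contact_force()-f0; print(round(y,3),f.round(1))
    if np.linalg.norm(f)>9: break
r.move_linear(tcp((.665,y+.1,.11),Q),vel=.15); r.move_linear(tcp((.62,.14,.42),Q),vel=.3)
print(r.current_t())
for n in('top','side'): snap(n,n+'5')
cv2.imwrite('pics/both5.png',np.clip(1.4*np.hstack([cv2.imread(f'pics/{n}5.png')[40:330,x:x+390] for n,x in(('top',122),('side',20))]),0,255).astype(np.uint8))
c=cloud(np.load('pics/side5.npz'));q=c[(abs(c[...,2]-.105)<.006)&(c[...,0]>.4)&(c[...,0]<.75)&(c[...,1]>-.13)&(c[...,1]<.05)]; print(len(q),np.percentile(q[:,1],[5,50,95]) if len(q) else '')
```

```text
-90 [ 0.36  0.76  1.18 -0.8   1.6  -2.63] [ 0.08  0.88  1.43 -0.98  1.17 -2.49]
0 [ 0.36  0.76  1.18 -0.8   1.6  -1.06] [ 0.08  0.88  1.43 -0.98  1.17 -0.92]
90 [ 0.36  0.76  1.18 -0.8   1.6   0.51] [ 0.08  0.88  1.43 -0.98  1.17  0.65]
180 [ 0.36  0.76  1.18 -0.8   1.6   2.08] [ 0.08  0.88  1.43 -0.98  1.17  2.22]
28.6083 [ 0.1 -0.6  0.1]
[-0.4  0.3  0.5]
0.015 [-0.   0.8 -0.1]
-0.005 [-0.   0.1  0.2]
-0.025 [ 0.1  0.9 -0. ]
-0.045 [-0.3  0.  -0.3]
-0.065 [ 0.7  0.4 -0.8]
-0.088 [-0.   0.8  0.3]
-0.091 [ 0.7  1.2 -0.6]
-0.094 [-1.3  1.2  0.5]
-0.097 [-0.4  1.4  0.1]
-0.1 [-0.3  1.2  0.4]
-0.103 [ 0.8  2.1 -0.5]
-0.106 [-3.7 17.6  2.9]
36.0583
1 [-0.11450612 -0.11450612 -0.11450612]
```

View pics/both5.png

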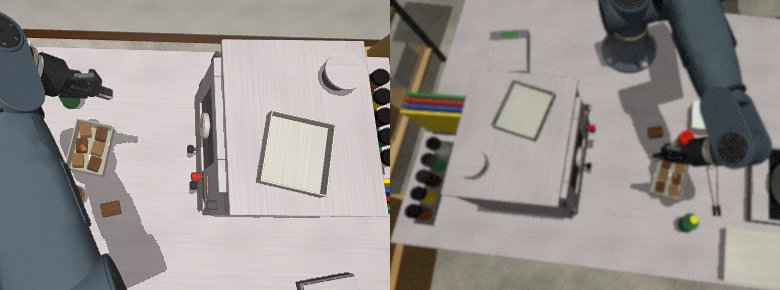

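The picture shows the drawer home under the shut door and the red knob low at (195,177). The tub, chunk, jar, bottle and pan look undisturbed. One last numeric check, then hand in.

Run:
```python
from meas import *
print(knob('top','top6'))
A,B=[np.load(f'pics/{n}.npz') for n in('top1','top6')]
c=cloud(B); q=c[(c[...,0]>.43)&(c[...,0]<.76)&(c[...,1]>-.135)&(c[...,1]<.0)&(abs(c[...,2]-.345)<.006)]
print(cv2.minAreaRect((q[:,:2]*1000).astype(np.float32)))
ca=cloud(A)
for n,box in dict(pan=(380,460,145,240),chunk=(220,245,238,260),tub=(186,238,158,217)).items():
    u0,u1,v0,v1=box; dd=c[v0:v1,u0:u1,2]-ca[v0:v1,u0:u1,2]; print(n,'changed px frac',np.nanmean(abs(dd)>.01).round(3))
print(r.current_t(),r.current_qvel().round(3)); r.hand_in()
```

```text
(np.int64(66), [[0.469, -0.085, 0.22], [0.476, -0.074, 0.225], [0.484, -0.063, 0.227]])
((592.9616088867188, -111.04004669189453), (325.4505615234375, 21.50807762145996), 1.2418560981750488)
pan changed px frac 0.0
chunk changed px frac 0.0
tub changed px frac 0.03
36.2083 [ 0.004 -0.003 -0.006 -0.001  0.003 -0.   ]
the job is handed in; nothing more can be done
```

The smoker is closed up and the job was handed in at 36.2 s of the 54 s allowed. I used only closed fingers and took hold of nothing.

- **Latch, first move:** it started about 0.24 rad over, which put its knob in the door's path. I first nudged it back upright, an extra move you hadn't asked for.
- **Door:** I pushed it shut slowly, at about 0.02 m/s for the last stretch. It met its stop at about 12 N. Its edge measured 1.24° against the cabinet's 1.2°, so it is shut.
- **Latch, closing:** with the door shut, I pushed the bar over and down to its stop, reached at about 10 N. The knob centre is about 75 mm sideways from the pivot and its top is at z ≈ 0.226 m, so the bar is level.
- **Drawer:** I pushed it until it met a stop at about 18 N. The fingertip was then at about y = −0.106 m, which matches the home position. The camera check gave only one pixel on the drawer's top edge, so this rests on the push position, the force and the picture.

**Other items:** the pan and the wood chunk showed no change between the first and last pictures. The tub region changed in 3 % of its pixels, which I took as the robot arm or depth noise at the edges. The jar and bottle looked undisturbed in the final picture. The glove box and tongs were partly hidden by the arm and I did not measure them.

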